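Clamp the pill bottle in the ratchet bottle vice

ROBOT

A 6-joint arm with a two-finger parallel gripper is mounted at the origin on the work surface. World frame = base frame: x ahead of the robot, y to its left, z up, the work surface at z = 0. Lengths are in mm, angles in rad, forces in N, time in s.
With the tool pointing down it reaches from about 275 to 750 mm from the base axis. Payload 10.2 kg.
Tool frame: the origin (TCP) lies midway between the tips of the shut fingers; the grasp point (between the pads) lies 19 mm behind it; z points along the fingers, y is the direction in which the jaws open and shut (so a half turn about z gives the same grasp; the last joint's range is limited). The gripper opens to 85 mm and grips with 20 to 120 N. Pads are 22 mm wide; open, the fingers measure 114 mm over their backs; the gripper's body (76 mm by 85 mm) begins 54 mm behind the grasp point. The pads swing forward as they close: fully open they stand 13 mm farther back than shut.
Start: joints at [-1.493, 0.313, 1.498, -0, 1.331, -0.223], TCP at [155.536, -501.438, 231.294] pointing down, gripper open.
Joint ranges: [-2.94, 2.94], [-0.97, 2.17], [0.19, 2.56], [-1.23, 4.37], [0.02, 3.11], [-2.88, 2.88]. Speed limits (rad/s): [2.39, 2.39, 3.01, 3.14, 3.14, 3.14].

INTERFACE

Orientations are given as a unit quaternion [w, x, y, z].
In Python, from rig import sense, optics, ctrl gives the robot as it stands.
- The arm moves only by the tool play_rows, never from a script. Its argument "plan" is a list of rows, each a list of 7 numbers: the shift along the world's x, y, z in mm, then the turn, a rotation vector about the world's x, y, z in rad, then the opening, from -1 (shut) to 1 (fully open), so that 0 is half open. A call has 1 to 5 rows; each row shifts and turns the pose as measured when the row begins; what a row does not reach is not made up. A row lasts 1/12 s, in which the tool goes at most 41.7 mm and 7.16 degrees, less where a joint would pass 70% of its speed; a pose out of reach is approached as far as the arm can. A call is refused whole if a number of a shift passes 41.7 or a number of a turn 0.125, either way. A call with a gripper value outside its range is refused whole. The fingers move at their own pace and stop on an object; "grip_force" is the grip in N (left out, the last holds). Time passes only in rows, so rows that do not move let the fingers close. It gives the time, the measured TCP pose, the force and the opening at its end, in the units of the state.
- sense(): the state, without advancing time (a new reading comes with each control period).
- optics.capture(name): name is "scene" or "top" or "wrist"; returns a dict with "img" (384x512x3 uint8, blue, green, red), "fx", "fy", "cx", "cy" (pixels), "world_to_cam" (4x4, takes a point from world to camera coordinates). Camera axes: x right, y up, looking along -z (the intrinsics and any distortion apply to the point x, -y, -z); pixel columns grow to the right and rows downward; lengths in mm; the calibration is good to about 2 mm. A picture is of the moment at which its call begins. There is no depth.
- ctrl.finish_job(): hands the job in, once; it reports no verdict.
The state is a dict: "time_s": time; "joints": joint angles; "dq": joint speeds; "tau": joint torques, N m; "eef_pos": TCP position; "ee_rot": TCP orientation; "force": force on the tool from outside, world axes, zero at the start; "wrist_torque": the same for the moment, N m; "grip_width": opening from 0.0 (shut) to 1.0 (fully open).
Only numpy, scipy, OpenCV 4.12 (cv2) and the standard library are available. Lean on these libraries where they do the work, as an engineer would, in place of code of your own. Each camera call takes 0.05 s, during which the arm holds its last target. There are 200 camera calls.

TASK

Stand the wider of the two pill bottles upright on the bed of the bottle vice, between the jaw and the V-shaped stop, and let go of it. Then work the vice's ratchet lever back and forth by its handle until the jaw presses the bottle firmly into the V, without crushing the bottle or forcing the lever or pushing the jaw by hand. Finish with the lever swung back to its rest stop and let go, and leave everything else where it is.

Things in the scene. Friction and masses are not known exactly. Their poses are not given: they have to be found in the camera images.
- vice: Bottle vice screwed to the table: dark steel bed plate 125 x 340 x 8 mm. Origin at table height; its y axis is the clamping line, z up. Along it from -y to +y: ratchet wheel and lever, sprung jaw, free bed 8 mm above the table where the bottle is stood (room for fingers on the bottle's +x and -x sides), V stop. The plate covers x -80 to 45, y -205 to 135 mm. Place and yaw vary.
- seat (a point): Point on the bed (8 mm above the table) where the wide bottle's axis stands when fully in the V. The stop is a steel V block, top 56 mm above the table, opening to -y; it is set nearer or farther along the clamping line each run; its wings reach to 14 mm on the +y side of this point. A bottle stood up to 15 mm short of it (to -y) is pushed home by the jaw.
- jaw: Rubber jaw pad, 40 mm wide, 12 to 58 mm above the table; origin on the clamping line at table height, pressing face 12 mm to its +y. Starts 24 to 36 mm short of a seated bottle. The wheel drives it to +y 12.6 mm per notch. Once it touches, the pad first yields softly (under 4 N) over a hidden slack of 0 to 24 mm; then each notch adds 20 N. Well clamped: 8 to 42 N; over 50 N crushes.
- wide_bottle: The wider pill bottle: plain orange plastic cylinder with white cap, 44 mm across, 85 mm high, about 70 g. Origin at the centre of its underside. Starts standing on the slatted steel rack (30 mm above the table) at one of the two places.
- slim_bottle: The narrower pill bottle, 32 mm across, 72 mm high, same materials, at the other place on the rack about 100 mm away. Origin at the centre of its underside. Leave alone.
- pivot (a point): Point on the upright axis of the ratchet wheel and lever, 70 mm above the table. The lever's handle circles it at 80 mm. At lever angle 0 the handle lies, seen from here, 203 degrees counter-clockwise (from above) from the vice's +x axis.
- handle: The lever's handle: upright round black post (it spins freely) 16 mm across, 42 to 92 mm above the table, on a flat steel bar whose top is at 42 mm. Origin on its axis, 72 mm above the table. Push it from either side or straddle it with part-open fingers. The rest of the mechanism near it is lower than 47 mm. Over 25 N on it counts as forcing the lever.
- lever (a joint): Lever angle (rad), growing counter-clockwise from above; hard stops at 0 (rest) and 0.80 (forward). A swing from below 0.06 to beyond 0.68 turns the wheel one notch, held by a catch; shorter swings do nothing. Starts at 0.05 to 0.4. At the handle: jaw free, about 1 N to move, none to hold. Bottle pressed: to hold at 0.72 rad takes 5 to 11 N when well clamped; one more notch adds 6 N.
- bowl: Grey bowl, 120 mm across, 50 mm high; origin under its centre. Leave alone.
- bell: Silver hand bell, 60 mm across, 75 mm high; origin under its centre. Leave alone.
- comb: Flat black comb, 180 x 35 x 5 mm; origin under its centre. Leave alone.
- eyeglass_case: Closed red eyeglass case, 160 x 62 x 40 mm; origin under its centre. Leave alone.
- tumbler: Clear tumbler, 70 mm across, 100 mm high; origin under its centre. Leave alone.
Mind the look-alikes: they are no part of the job. What is shaped like the wide_bottle but blue, pink or yellow is not meant.

How it is judged:
By the outcome, as a careful person would: the job done as asked, in the order asked, and still so for the second after the job is handed in, with the robot touching nothing.
It also fails if it takes over 72 s, if anything falls off the work surface, if the arm or the gripper's body presses on something with over 40 N, if the wrist force passes 120 N, or if a joint passes its speed limit or range.

## Working session

There is one attempt and no reset: what is moved stays moved. The work goes in short steps, Python scripts to look and compute and a tool call to move; the robot and the scene stay as the last step left them, time stands still between calls to the robot, and variables do not carry over. Pictures are saved under pics/ and viewed, about 8 in all and at most 12, crops included, and the job is handed in when it is done.

Besides the shell and the picture viewer there is one more tool, called after "Emit:" by a JSON object that holds its "fn" and its "kwargs". play_rows: Moves the arm, as the interface text tells. Its arguments: {"type":"object","properties":{"plan":{"type":"array"},"grip_force":{"type":"number"}},"required":["plan"]}

```bash
mkdir -p pics; ls; cat > h.py <<'E'
import numpy as np, cv2
from rig import sense, optics, ctrl
def cap(n,f=None):
    d=optics.capture(n)
    if f: cv2.imwrite('pics/'+f,d['img'])
    return d
def ray(d,u,v):
    M=np.array(d['world_to_cam']);R=M[:3,:3];o=-R.T@M[:3,3]
    c=np.array([(u-d['cx'])/d['fx'],-(v-d['cy'])/d['fy'],-1.])
    return o,R.T@c
def onz(d,u,v,z):
    o,r=ray(d,u,v);return o+r*(z-o[2])/r[2]
def proj(d,p):
    M=np.array(d['world_to_cam']);q=M[:3,:3]@np.array(p)+M[:3,3]
    return d['cx']+d['fx']*q[0]/-q[2], d['cy']+d['fy']*q[1]/q[2]
E
python3 - <<'E'
from h import *
import json
out=[]
for n in("scene","top"):
    d=cap(n,n+'0.png');out.append(d)
    print(n,[d[k] for k in('fx','fy','cx','cy')],[k for k in d]); print(ray(d,256,192))
    cv2.imwrite(f'pics/{n}0b.png',cv2.resize(d['img'],(800,600),interpolation=cv2.INTER_CUBIC))
E
```

```text
pics
scene [352.4216386309058, 352.4216386309058, 253.88645104456725, 194.40194595946596] ['img', 'fx', 'fy', 'cx', 'cy', 'world_to_cam']
(array([1056.23932208,  553.03954995,  829.12036596]), array([-0.47407065, -0.49248115, -0.72993271]))
top [346.9101590734164, 346.9101590734164, 252.03190716844972, 195.55065418888364] ['img', 'fx', 'fy', 'cx', 'cy', 'world_to_cam']
(array([ 416.07844441,   29.56554541, 1142.35601586]), array([ 0.14917147, -0.01726574, -0.98877973]))
```

View pics/top0b.png

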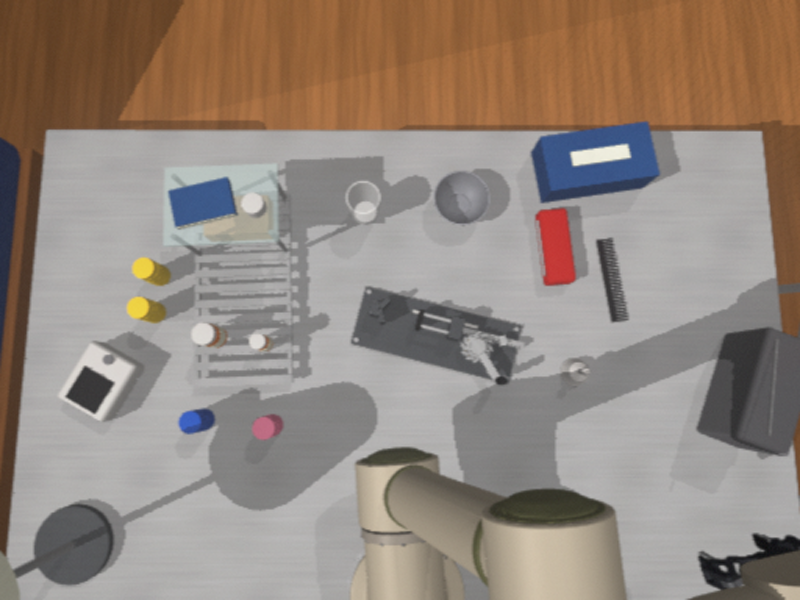

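View pics/scene0b.png

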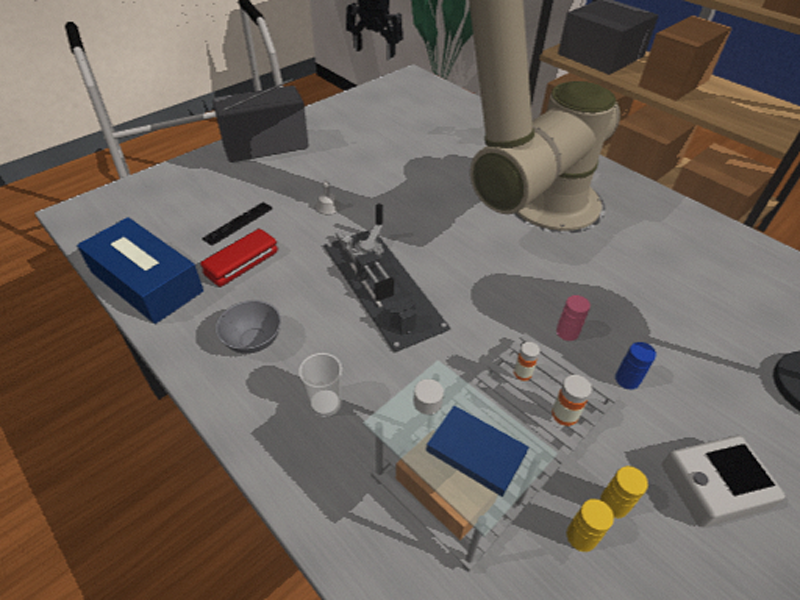

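The top view (800-wide) shows two white-capped orange bottles on the rack, at (207,335) and (259,342). The first is visibly wider. A white-capped item sits under the glass at (252,204), and there are blue, pink and yellow look-alikes. The vice is at about (440,335), with its V stop to the left and its lever handle at (502,380). Next: a confirming crop and measurements.

```bash
python3 - <<'E'
from h import *
T=cap('top');S=cap('scene')
a=cv2.resize(T['img'][90:260,95:345],(800,544),interpolation=cv2.INTER_CUBIC)
b=cv2.resize(S['img'][120:290,200:400],(400,340),interpolation=cv2.INTER_CUBIC)
# vice crop from top and bottles from scene
v=cv2.resize(T['img'][175:255,215:345],(800,492//1),interpolation=cv2.INTER_CUBIC)
c=cv2.resize(S['img'][205:285,300:400],(375,300),interpolation=cv2.INTER_CUBIC)
v2=cv2.resize(S['img'][125:230,195:300],(300,300),interpolation=cv2.INTER_CUBIC)
v=cv2.resize(T['img'][175:255,215:345],(488,300),interpolation=cv2.INTER_CUBIC)
c2=cv2.resize(T['img'][195:240,115:185],(467,300),interpolation=cv2.INTER_CUBIC)
top=np.hstack([v,v2]);bot=np.hstack([c,c2[:,:413]])
cv2.imwrite('pics/c1.png',np.vstack([top,bot]))
g=cv2.cvtColor(T['img'],cv2.COLOR_BGR2HSV)
m=cv2.inRange(g,(0,0,170),(180,60,255));m[:195]=0;m[235:]=0;m[:,:115]=0;m[:,190:]=0
n,l,st,ce=cv2.connectedComponentsWithStats(m)
for i in range(1,n):
    if st[i,4]>20: print('cap',st[i],ce[i],onz(T,*ce[i],115)[:2],onz(T,*ce[i],102)[:2])
m=cv2.inRange(cv2.cvtColor(T['img'],cv2.COLOR_BGR2GRAY),0,75);m[:175]=0;m[255:]=0;m[:,:215]=0;m[:,345:]=0
k=cv2.morphologyEx(m,cv2.MORPH_CLOSE,np.ones((7,7)));k=cv2.morphologyEx(k,cv2.MORPH_OPEN,np.ones((9,9)))
cs=max(cv2.findContours(k,0,1)[0],key=cv2.contourArea)
r=cv2.minAreaRect(cs);print(r)
for p in cv2.boxPoints(r):print(p,onz(T,*p,8))
E
```

```text
cap [175 201  11   3  28] [179.57142857 201.96428571] [541.12887796 239.4271942 ] [542.71124631 242.0827502 ]
cap [115 202  36  33 536] [125.34514925 214.72947761] [503.13715864 398.76027325] [504.23878579 403.43200475]
cap [140 210  36  17 232] [159.13793103 219.65948276] [488.45577665 298.31491691] [489.37162792 301.71562881]
cap [174 221  12   4  22] [179.81818182 222.68181818] [479.47602588 236.98505702] [480.27824881 239.60971061]
cap [134 231  23   4  64] [145.140625 232.96875 ] [449.34618469 338.0078715 ] [449.7671494  341.91085175]
cap [164 230  22   5  84] [175.02380952 232.27380952] [451.29058216 250.29743991] [451.73615096 253.09054628]
((251.0, 196.0), (12.0, 12.0), 90.0)
[245. 190.] [593.91754663  46.14179207   8.        ]
[257. 190.] [593.90503651   6.42904706   8.        ]
[257. 202.] [553.90314232   6.55712967   8.        ]
[245. 202.] [553.9235496   46.07747673   8.        ]
```

View pics/c1.png

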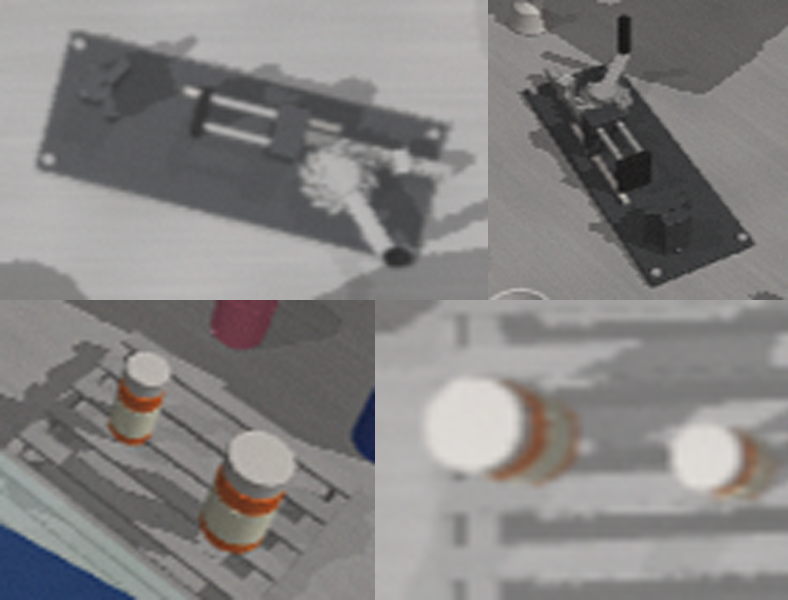

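Confirmed: the wide bottle's cap is at (130,214) in the top image and measures about 43 mm across. The slim one is at (165,219). Vice corners are read from the crop.

```bash
python3 - <<'E'
from h import *
from scipy.spatial.transform import Rotation as Ro
T=cap('top')
print('wide',onz(T,130,213.8,115),'slim',onz(T,165.2,218.7,102))
px=np.array([[70,32],[38,167],[452,122]])/3.754+[215,175]
P=np.array([onz(T,*p,8)[:2] for p in px]);print(P, np.linalg.norm(P[0]-P[1]),np.linalg.norm(P[0]-P[2]))
V=np.array([[45,135],[-80,135],[45,-205]])
a=(P[0]-P[2]);yaw=np.arctan2(a[1],a[0])-np.pi/2
R=np.array([[np.cos(yaw),-np.sin(yaw)],[np.sin(yaw),np.cos(yaw)]])
o=(P-V@R.T).mean(0);print('vice',o,yaw,np.degrees(yaw)); print((P-o)@R)
f=lambda u,v,z:(onz(T,u/3.754+215,v/3.754+175,z)[:2]-o)@R
print('handle',f(398,257,92),'jaw',f(202,112,58),'wings',f(127,66,56),f(120,105,56), 'frame',f(320,170,70))
s=sense();M=Ro.from_quat(np.roll(s['ee_rot'],-1)).as_matrix();print(M.round(3),s['eef_pos'],s['grip_width'])
yt=M[:2,1];print('tool y ang',np.degrees(np.arctan2(yt[1],yt[0])))
E
```

```text
wide [505.88655893 385.13458359 115.        ] slim [492.23179176 283.68454909 102.        ]
[[ 615.67007177   83.83334599]
 [ 496.38719289  110.95555395]
 [ 535.54570048 -251.4142248 ]] 122.32750859176784 344.68949591317994
vice [540.9224653  -39.17342376] -0.23459979893588678 -13.441578353644013
[[  44.10669191  137.01266294]
 [ -78.21338382  135.66417003]
 [  44.10669191 -207.67683297]]
handle [ -85.78011948 -168.98653729] jaw [-4.27426413  8.87288964] wings [19.32940863 79.13527368] [-14.24018016  77.15349075] frame [-30.04199963 -96.21264997]
[[ 0.955  0.296 -0.   ]
 [ 0.296 -0.955  0.001]
 [ 0.    -0.001 -1.   ]] [ 155.54125588 -501.32493298  231.05645983] 1.0019783734513288
tool y ang -72.76489360266169
```

Emit:
{"fn": "play_rows", "kwargs": {"plan": [[23.5,31,0,0,0,0.115,1],[23.5,31,0,0,0,0.115,1],[23.5,31,0,0,0,0.115,1],[23.5,31,0,0,0,0.115,1],[23.5,31,0,0,0,0.115,1]]}}

```text
time_s: 0.67
eef_pos: [272.0, -344.4, 229.2]
ee_rot: [-0.001, 0.903, 0.429, -0.0]
force: [0.8, -0.6, 0.2]
grip_width: 0.998
```

Emit:
{"fn": "play_rows", "kwargs": {"plan": [[23.5,31,0,0,0,0.115,1],[23.5,31,0,0,0,0.115,1],[23.5,31,0,0,0,0.115,1],[23.5,31,0,0,0,0.115,1],[23.5,31,0,0,0,0,1]]}}

```text
time_s: 1.08
eef_pos: [393.0, -180.5, 229.7]
ee_rot: [0.0, 0.773, 0.635, -0.0]
force: [0.2, -0.2, -0.2]
grip_width: 1.0
```

Emit:
{"fn": "play_rows", "kwargs": {"plan": [[23.5,31,0,0,0,0,1],[23.5,31,0,0,0,0,1],[23.5,31,0,0,0,0,1],[0,0,0,0,0,0,1]]}}

```text
time_s: 1.42
eef_pos: [468.2, -76.7, 230.0]
ee_rot: [0.001, 0.77, 0.638, 0.001]
force: [0.4, -0.0, 0.1]
grip_width: 1.0
```

```bash
python3 - <<'E'
from h import *
W=cap('wrist')
cv2.imwrite('pics/w1.png',W['img'])
o=np.array([540.9,-39.2]);yaw=-.2346
print(ray(W,256,192))
for p in [(0,64),(0,0),(-30,-96),(-80,-170)]:
    w=o+np.array([p[0]*np.cos(yaw)-p[1]*np.sin(yaw),p[0]*np.sin(yaw)+p[1]*np.cos(yaw)]);print(p,w,proj(W,[*w,56]))
s=sense();print(s['joints'])
E
```

```text
(array([482.01940271,  -3.22222283, 371.95433327]), array([-0.05671249, -0.29063807, -0.9551675 ]))
(0, 64) [555.77705351  23.04687365] (np.float64(329.92182552208465), np.float64(49.031501962560014))
(0, 0) [540.9 -39.2] (np.float64(322.4548442596492), np.float64(120.09070801739695))
(-30, -96) [ 489.40619771 -125.59669163] (np.float64(284.73729547713094), np.float64(210.7307614147617))
(-80, -170) [ 423.57423455 -185.94694123] (np.float64(235.87481692561443), np.float64(270.13559857441))
[-4.14527548e-01  2.00001794e-01  1.64783372e+00 -8.71756993e-04
  1.29259567e+00 -2.25857105e-01]
```

View pics/w1.png

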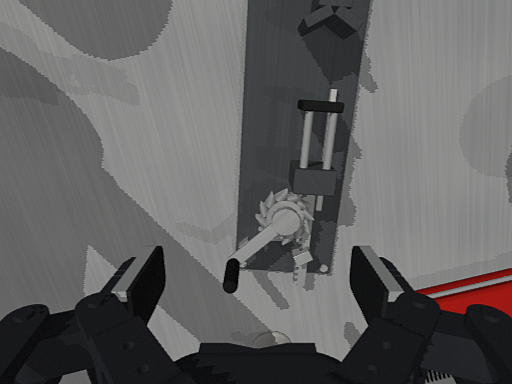

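The wrist view shows the jaw pad at (320,106), V arms ending near (301,33) and (354,35), the wheel hub at (287,220), and the handle post from (237,262) at the base to (231,288) at the top.

```bash
python3 - <<'E'
from h import *
W=cap('wrist')
o=np.array([540.9,-39.2]);yaw=-.2346
R=np.array([[np.cos(yaw),-np.sin(yaw)],[np.sin(yaw),np.cos(yaw)]])
for n,u,v,z in[('corner',248,0,8),('cornerBL',238,268,8),('BR',330,273,8),('hTop',231,287,92),('hub',289,222,60),('jawL',299,110,58),('jawR',343,111,58),('jawTopfar',320,101,58),('w1',302,33,56),('w2',353,34,56),('apex',331,8,56)]:
    p=onz(W,u,v,z)[:2];print(n,p.round(1),((p-o)@R).round(1))
g=cv2.resize(W['img'][0:125,270:390],(576,600),interpolation=cv2.INTER_CUBIC)
cv2.imwrite('pics/w1c.png',np.clip(g.astype(float)*1.8,0,255).astype(np.uint8))
E
```

```text
corner [489.4  85.9] [-79.2 109.7]
cornerBL [ 416.6 -213.3] [ -80.5 -198.2]
BR [ 533.2 -243. ] [  39.8 -200.1]
hTop [ 420.  -185.3] [ -83.7 -170.2]
hub [ 490.3 -139.6] [ -25.9 -109.4]
jawL [518.2 -27.4] [-24.8   6.2]
jawR [559.7 -36.2] [17.6  7.2]
jawTopfar [539.1 -22.9] [-5.5 15.4]
w1 [531.2  38.9] [-27.6  73.7]
w2 [576.5  29.5] [18.6 75.1]
apex [559.4  54. ] [-3.7 95. ]
```

View pics/w1c.png

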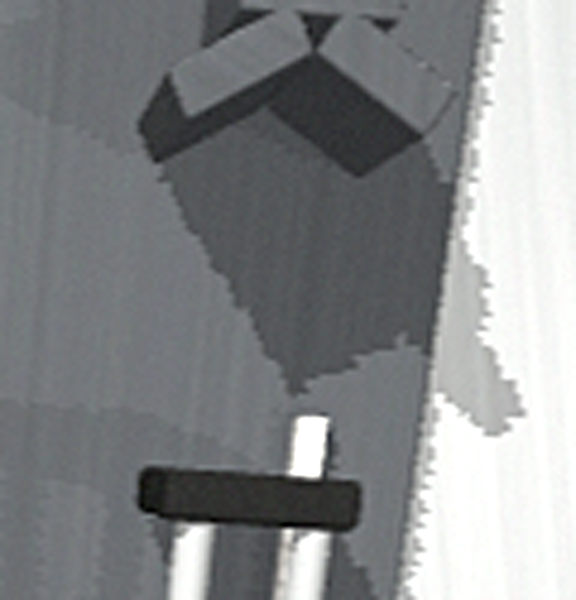

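```bash
python3 - <<'E'
from h import *
W=cap('wrist')
o=np.array([540.9,-39.2]);yaw=-.2346
R=np.array([[np.cos(yaw),-np.sin(yaw)],[np.sin(yaw),np.cos(yaw)]])
c=lambda u,v:(u/4.8+270,v/4.8)
for n,u,v,z in[('wLtop',188,117,56),('wRtop',420,137,56),('wLbot',158,162,8),('wRbot',358,177,8),('apexTop',316,52,56),('apexBot',262,105,8),('jaw front L',145,468,58),('jaw front R',358,480,58),('jaw L front bot',145,468,12)]:
    p=onz(W,*c(u,v),z)[:2];print(n,p.round(1),((p-o)@R).round(1))
print(proj(W,[482,-3.2,8]))
seat=o+R@[-2.5,66];print(seat)
E
```

```text
wLtop [537.9  42.8] [-22.  79.]
wRtop [580.2  31.2] [21.9 77.6]
wLbot [538.9  42.8] [-21.   79.3]
wRbot [581.3  31.6] [22.9 78.3]
apexTop [562.7  49. ] [ 0.7 90.9]
apexBot [562.6  49.6] [ 0.4 91.4]
jaw front L [520.2 -18. ] [-25.   15.8]
jaw front R [561.5 -28.3] [17.5 15.4]
jaw L front bot [526.1 -19.7] [-18.9  15.5]
(np.float64(257.648353762402), np.float64(89.96158629756926))
[553.81044293  25.57322335]
```

Emit:
{"fn": "play_rows", "kwargs": {"plan": [[3,38.5,0,0,0,0,1],[3,38.5,0,0,0,0,1],[3,38.5,0,0,0,0,1],[3,38.5,0,0,0,0,1],[3,38.5,0,0,0,0,1]]}}

```text
time_s: 1.98
eef_pos: [479.3, 104.3, 230.0]
ee_rot: [0.002, 0.779, 0.627, -0.001]
force: [0.4, 0.5, -0.2]
grip_width: 1.005
```

Emit:
{"fn": "play_rows", "kwargs": {"plan": [[3.5,38.5,0,0,0,0,1],[3.5,38.5,0,0,0,0,1],[3.5,38.5,0,0,0,0,1],[3.5,38.5,0,0,0,0,1],[3.5,38.5,0,0,0,0,1]]}}

```text
time_s: 2.4
eef_pos: [497.7, 297.4, 231.1]
ee_rot: [0.003, 0.784, 0.621, -0.001]
force: [1.1, -1.1, -0.8]
grip_width: 0.998
```

Emit:
{"fn": "play_rows", "kwargs": {"plan": [[3.5,38.5,0,0,0,0,1],[3.5,20,0,0,0,0,1],[0,0,0,0,0,0,1]]}}

```text
time_s: 2.65
eef_pos: [506.0, 359.1, 230.4]
ee_rot: [0.002, 0.784, 0.621, -0.001]
force: [-0.9, -0.2, -0.4]
grip_width: 1.002
```

```bash
python3 - <<'E'
from h import *
W=cap('wrist','w2.png');s=sense();print(s['eef_pos'],s['joints'])
g=cv2.cvtColor(W['img'],cv2.COLOR_BGR2HSV)
m=cv2.inRange(g,(0,0,185),(180,40,255))
n,l,st,ce=cv2.connectedComponentsWithStats(m)
for i in range(1,n):
    if st[i,4]>300: print(st[i],ce[i],onz(W,*ce[i],115)[:2])
print('expect',proj(W,[506,385,115]),proj(W,[492,284,102]))
E
```

```text
[505.98256076 357.5462784  230.3606782 ] [ 0.42879083  0.52859841  1.18362567 -0.00591619  1.43151948  0.66210698]
expect (np.float64(249.47393072850517), np.float64(156.37069282747427)) (np.float64(260.4719454744214), np.float64(258.44707825241653))
```

View pics/w2.png

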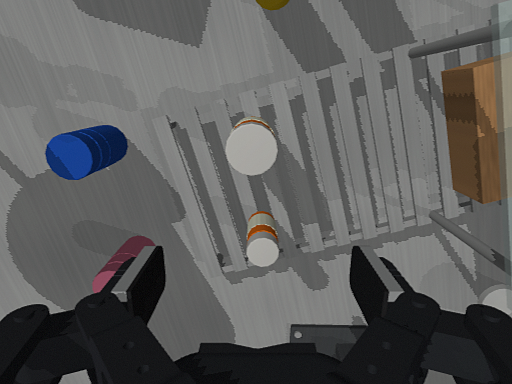

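```bash
python3 - <<'E'
from h import *
W=cap('wrist');s=sense();print(s['eef_pos'],s['dq'])
T=cap('top');S=cap('scene')
def blob(d,box,lo):
    g=cv2.cvtColor(d['img'],cv2.COLOR_BGR2HSV);m=cv2.inRange(g,(0,0,lo),(180,50,255));k=np.zeros_like(m);x0,y0,x1,y1=box;k[y0:y1,x0:x1]=m[y0:y1,x0:x1]
    cs=max(cv2.findContours(cv2.morphologyEx(k,cv2.MORPH_OPEN,np.ones((5,5))),0,1)[0],key=cv2.contourArea)
    return cv2.boundingRect(cs),cv2.minEnclosingCircle(cs)
for lo in(160,175,190,205):
  for d,b in((W,(215,115,290,180)),(S,(350,235,385,275))):
    try:
        r=blob(d,b,lo);print(lo,r,onz(d,*r[1][0],115)[:2])
    except Exception as e:print(lo,'none')
print(onz(W,251,149,115),onz(W,262,250,102))
print(onz(S,366.5+1.5,248,115),'scene expect',proj(S,[506,385,115]),proj(S,[506,391,115]))
E
```

```text
[505.99112736 356.39999908 230.59550639] [-0.02394334 -0.02474249  0.02313533 -0.00340138 -0.00215431 -0.00322305]
160 ((226, 122, 50, 51), ((250.14706420898438, 147.13970947265625), 25.8147029876709)) [508.3407466  390.64223189]
160 ((361, 240, 17, 14), ((369.0, 247.5), 9.178879737854004)) [512.18816756 390.2845567 ]
175 none
175 ((362, 240, 16, 14), ((369.5, 246.5), 8.746527671813965)) [508.81914249 389.38603144]
190 none
190 none
205 none
205 none
[508.65784173 388.99900856 115.        ] [495.36267971 290.76198049 102.        ]
[515.23432274 389.50687886 115.        ] scene expect (np.float64(368.6755389835144), np.float64(244.7465670877363)) (np.float64(370.72729940826815), np.float64(246.26794022246045))
```

Emit:
{"fn": "play_rows", "kwargs": {"plan": [[2,32.5,0,0,0,0,1],[0,0,-40,0,0,0,1],[0,0,-40,0,0,0,1],[0,0,-40,0,0,0,1],[0,0,0,0,0,0,1]]}}

```text
time_s: 3.27
eef_pos: [512.6, 381.2, 113.8]
ee_rot: [0.004, 0.789, 0.615, 0.004]
force: [-0.5, -0.2, -1.9]
grip_width: 1.002
```

Emit:
{"fn": "play_rows", "kwargs": {"plan": [[-4,7.5,0,0,0,0,1],[0,0,-25,0,0,0,1],[0,0,-26,0,0,0,1],[0,0,0,0,0,0,1]]}}

```text
time_s: 3.6
eef_pos: [512.3, 387.5, 71.0]
ee_rot: [0.005, 0.79, 0.613, 0.009]
force: [-0.1, -0.5, -1.4]
grip_width: 1.004
```

Emit:
{"fn": "play_rows", "kwargs": {"plan": [[-4,2,-8,0,0,0,1],[0,0,0,0,0,0,1]]}}

```text
time_s: 3.77
eef_pos: [509.9, 390.1, 67.8]
ee_rot: [0.006, 0.791, 0.612, 0.012]
force: [-0.5, -0.1, -0.3]
grip_width: 1.0
```

```bash
python3 - <<'E'
from h import *
from scipy.spatial.transform import Rotation as Ro
W=cap('wrist','w3.png');s=sense();M=Ro.from_quat(np.roll(s['ee_rot'],-1)).as_matrix();print(s['eef_pos'],M[:,1:].round(3))
print(proj(W,[508,389,115]))
E
```

```text
[511.1172653  390.45374809  69.49965305] [[ 0.968  0.029]
 [-0.251  0.006]
 [ 0.026 -1.   ]]
(np.float64(255.67982169659453), np.float64(316.8421682284448))
```

View pics/w3.png

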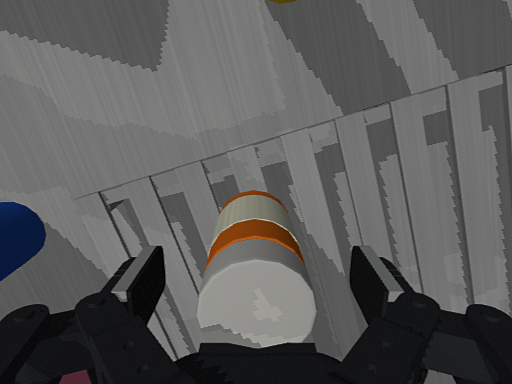

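Emit:
{"fn": "play_rows", "kwargs": {"plan": [[-3,-1,-8,-0.006,0.03,0,1],[0,0,0,0,0,0,1]]}}

```text
time_s: 3.98
eef_pos: [509.0, 390.1, 64.6]
ee_rot: [-0.001, 0.791, 0.612, 0.001]
force: [-0.1, -0.2, -0.0]
grip_width: 1.004
```

Level again. Now close on the bottle.

Emit:
{"fn": "play_rows", "kwargs": {"plan": [[0,0,-3,0,0,0,-0.3],[0,0,0,0,0,0,-1],[0,0,0,0,0,0,-1],[0,0,0,0,0,0,-1],[0,0,0,0,0,0,-1]], "grip_force": 35}}

```text
time_s: 4.4
eef_pos: [510.0, 390.5, 63.3]
ee_rot: [-0.0, 0.791, 0.612, 0.002]
force: [-0.3, -0.2, -0.5]
grip_width: 0.506
```

Emit:
{"fn": "play_rows", "kwargs": {"plan": [[0,0,0,0,0,0,-1],[0,0,0,0,0,0,-1],[0,0,0,0,0,0,-1]]}}

```text
time_s: 4.65
eef_pos: [509.9, 390.4, 63.1]
ee_rot: [-0.0, 0.791, 0.612, 0.002]
force: [0.5, -0.1, -1.1]
grip_width: 0.503
```

Emit:
{"fn": "play_rows", "kwargs": {"plan": [[0,0,20,0,0,0,-1],[0,0,40,0,0,0,-1],[0,0,40,0,0,0,-1],[0,0,20,0,0,0,-1],[0,-15,0,0,0,0,-1]]}}

```text
time_s: 5.07
eef_pos: [507.1, 375.5, 185.3]
ee_rot: [-0.001, 0.79, 0.613, -0.001]
force: [0.1, -0.5, -0.8]
grip_width: 0.508
```

Emit:
{"fn": "play_rows", "kwargs": {"plan": [[4,-30,0,0,0,0,-1],[5,-38,0,0,0,0,-1],[5,-38,0,0,0,0,-1],[5,-38,0,0,0,0,-1],[5,-38,0,0,0,0,-1]]}}

```text
time_s: 5.48
eef_pos: [529.7, 191.8, 187.9]
ee_rot: [-0.001, 0.787, 0.617, 0.002]
force: [0.2, -0.5, -1.1]
grip_width: 0.509
```

Emit:
{"fn": "play_rows", "kwargs": {"plan": [[5,-38,0,0,0,0,-1],[5,-38,0,0,0,0,-1],[5,-38,0,0,0,0,-1],[3,-20,0,0,0,0,-1],[0,0,0,0,0,0,-1]]}}

```text
time_s: 5.9
eef_pos: [547.6, 45.1, 188.4]
ee_rot: [0.0, 0.789, 0.614, 0.002]
force: [-0.4, 0.1, -0.5]
grip_width: 0.507
```

```bash
cat >> h.py <<'E'
from scipy.spatial.transform import Rotation as Ro
def st():
    s=sense();M=Ro.from_quat(np.roll(s['ee_rot'],-1)).as_matrix()
    print(round(s['time_s'],2),np.round(s['eef_pos'],1),'level turn',(-M[:2,2][::-1]*[1,-1]).round(3),'yaw',np.degrees(np.arctan2(M[1,1],M[0,1])).round(1),'F',np.round(s['force'],1),s['grip_width'])
E
python3 -c "
from h import *
st()"
```

```text
5.9 [547.6  45.1 188.4] level turn [-0.002  0.003] yaw -14.2 F [-0.4  0.1 -0.5] 0.5070489002132065
```

Emit:
{"fn": "play_rows", "kwargs": {"plan": [[8,-26,0,0,0,0,-1],[0,0,-40,0,0,0,-1],[0,0,-40,0,0,0,-1],[0,0,0,0,0,0,-1]]}}

```text
time_s: 6.23
eef_pos: [556.9, 17.7, 108.5]
ee_rot: [0.002, 0.79, 0.613, 0.004]
force: [0.3, 0.6, -2.9]
grip_width: 0.508
```

```bash
python3 -c "
from h import *
st()"
```

```text
6.23 [556.9  17.7 108.5] level turn [-0.001  0.009] yaw -14.3 F [ 0.3  0.6 -2.9] 0.5075934245406035
```

Emit:
{"fn": "play_rows", "kwargs": {"plan": [[-1.5,1,-30,0,0.009,0,-1],[0,0,-22,0,0,0,-1],[0,0,0,0,0,0,-1]]}}

```text
time_s: 6.48
eef_pos: [556.4, 20.7, 58.4]
ee_rot: [0.0, 0.789, 0.614, 0.001]
force: [-0.1, -0.4, -1.2]
grip_width: 0.508
```

```bash
python3 -c "
from h import *
st()"
```

```text
6.48 [556.4  20.7  58.4] level turn [-0.001  0.002] yaw -14.2 F [-0.1 -0.4 -1.2] 0.5084457988861324
```

Emit:
{"fn": "play_rows", "kwargs": {"plan": [[-1,-2,-10,0,0,0,-1],[0,0,-5,0,0,0,-1],[0,0,-1.5,0,0,0,-1],[0,0,0,0,0,0,-1]]}}

```text
time_s: 6.82
eef_pos: [558.0, 19.8, 46.6]
ee_rot: [0.003, 0.789, 0.615, 0.004]
force: [-0.0, -0.2, 0.4]
grip_width: 0.508
```

Emit:
{"fn": "play_rows", "kwargs": {"plan": [[-2,-0.5,-4,0,0.009,0,-1],[0,0,-2,0,0,0,-1],[0,0,0,0,0,0,-1]]}}

```text
time_s: 7.07
eef_pos: [557.1, 19.2, 42.6]
ee_rot: [0.001, 0.789, 0.615, 0.001]
force: [0.1, -1.2, -0.9]
grip_width: 0.507
```

```bash
python3 -c "
from h import *
st()"
```

```text
7.07 [557.1  19.2  42.6] level turn [0.    0.003] yaw -14.1 F [ 0.1 -1.2 -0.9] 0.5074188894344042
```

Emit:
{"fn": "play_rows", "kwargs": {"plan": [[-2,0,-2,0,0.003,0,-1],[0,0,-1,0,0,0,-1],[0,0,0,0,0,0,-1]]}}

```text
time_s: 7.32
eef_pos: [555.7, 18.9, 41.5]
ee_rot: [0.001, 0.789, 0.615, 0.001]
force: [-0.0, -0.1, -1.4]
grip_width: 0.505
```

Emit:
{"fn": "play_rows", "kwargs": {"plan": [[0,0,-2,0,0,0,-1],[0,0,0,0,0,0,-1]]}}

```text
time_s: 7.48
eef_pos: [556.1, 18.7, 41.6]
ee_rot: [0.002, 0.789, 0.615, 0.001]
force: [-0.0, -0.2, -0.8]
grip_width: 0.505
```

Emit:
{"fn": "play_rows", "kwargs": {"plan": [[0,0,-1.5,0,0,0,-1],[0,0,0,0,0,0,-1]]}}

```text
time_s: 7.65
eef_pos: [556.5, 18.4, 41.2]
ee_rot: [0.002, 0.789, 0.615, 0.001]
force: [0.5, -0.1, -0.9]
grip_width: 0.507
```

Emit:
{"fn": "play_rows", "kwargs": {"plan": [[-1,0,-4,0,0.003,0,-1],[0,0,0,0,0,0,-1]]}}

```text
time_s: 7.82
eef_pos: [557.0, 18.1, 40.4]
ee_rot: [0.003, 0.789, 0.615, 0.002]
force: [-0.2, -0.5, -0.6]
grip_width: 0.502
```

Emit:
{"fn": "play_rows", "kwargs": {"plan": [[-2,0,-4,0,0.005,0,-1],[0,0,0,0,0,0,-1]]}}

```text
time_s: 7.98
eef_pos: [557.6, 17.8, 39.5]
ee_rot: [0.004, 0.789, 0.615, 0.002]
force: [0.1, 0.5, -0.3]
grip_width: 0.506
```

```bash
python3 - <<'E'
from h import *
st()
S=cap('scene');T=cap('top')
a=cv2.resize(S['img'][120:235,190:310],(600,575),interpolation=cv2.INTER_CUBIC)
cv2.imwrite('pics/s4.png',np.clip(a*1.4,0,255).astype(np.uint8))
E
```

```text
7.98 [557.6  17.8  39.5] level turn [0.004 0.009] yaw -14.1 F [ 0.1  0.5 -0.3] 0.5057117776748091
```

View pics/s4.png

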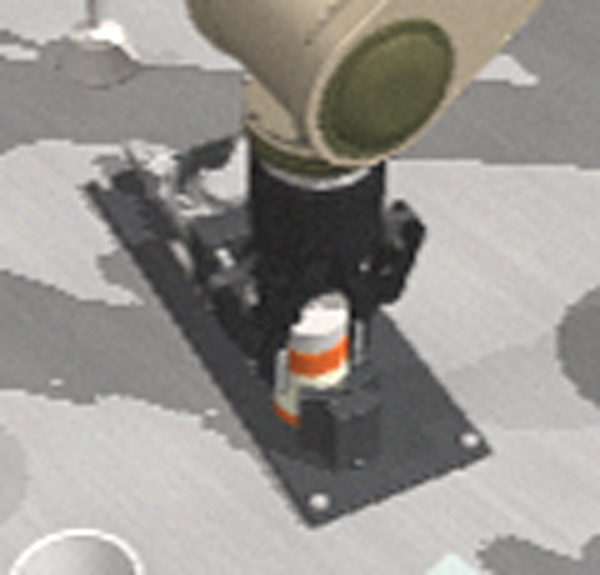

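The bottle stands upright in front of the V stop, at about (320,360) in the crop, with its foot at the bed. One more nudge to feel for contact, levelling at the same time.

Emit:
{"fn": "play_rows", "kwargs": {"plan": [[-3,1,-4,0.004,0.009,0,-1],[-1,0,-2,0,0,0,-1]]}}

```text
time_s: 8.25
eef_pos: [557.3, 17.8, 38.5]
ee_rot: [0.004, 0.789, 0.615, 0.003]
force: [-7.4, 3.9, 14.1]
grip_width: 0.508
```

Emit:
{"fn": "play_rows", "kwargs": {"plan": [[0,0,1,0,0.003,0,-1],[0,0,0,0,0,0,-0.2]]}}

```text
time_s: 8.42
eef_pos: [557.0, 17.8, 39.4]
ee_rot: [0.003, 0.789, 0.615, 0.002]
force: [0.0, -0.1, -0.9]
grip_width: 0.507
```

Emit:
{"fn": "play_rows", "kwargs": {"plan": [[0,0,0,0,0,0,0.3],[0,0,0,0,0,0,0.6],[0,0,0,0,0,0,0.6],[0,0,0,0,0,0,0.6]]}}

```text
time_s: 8.75
eef_pos: [555.8, 17.9, 37.0]
ee_rot: [0.001, 0.789, 0.615, 0.0]
force: [0.3, 0.2, 0.6]
grip_width: 0.8
```

Emit:
{"fn": "play_rows", "kwargs": {"plan": [[0,0,15,0,0,0,0.6],[0,0,35,0,0,0,0.6],[0,0,41,0,0,0,0.6],[0,0,41,0,0,0,0.6],[-20,-30,15,0,0,0,0.6]]}}

```text
time_s: 9.17
eef_pos: [532.6, -9.1, 183.3]
ee_rot: [-0.004, 0.787, 0.616, -0.004]
force: [0.6, 0.1, 0.1]
grip_width: 0.8
```

Emit:
{"fn": "play_rows", "kwargs": {"plan": [[-25,-30,0,0,0,0,0.0],[-25,-30,0,0,0,0,0.0],[-25,-30,0,0,0,0,0.0],[-25,-30,0,0,0,0,0.0],[0,0,0,0,0,0,0.0]]}}

```text
time_s: 9.58
eef_pos: [427.9, -135.6, 188.0]
ee_rot: [0.001, 0.787, 0.617, -0.002]
force: [-0.7, 0.1, -0.0]
grip_width: 0.499
```

```bash
python3 - <<'E'
from h import *
st()
W=cap('wrist');W=cap('wrist','w5.png');st()
E
```

```text
9.58 [ 427.9 -135.6  188. ] level turn [ 0.004 -0.002] yaw -13.8 F [-0.7  0.1 -0. ] 0.4987666223992059
9.68 [ 430.3 -132.8  188.1] level turn [ 0.003 -0.   ] yaw -13.7 F [-0.2  1.5 -0.4] 0.49936568175131724
```

View pics/w5.png

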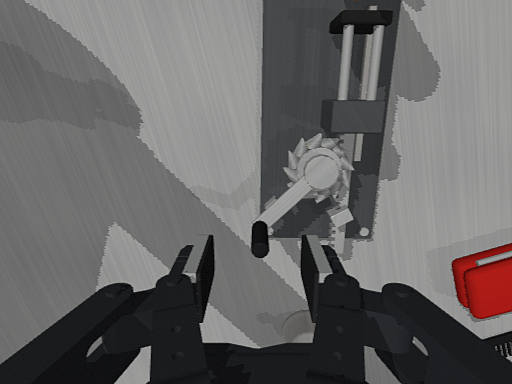

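The wrist view shows the lever post from (262,227) at the base to (260,250) at the top, the hub at (322,172), and the gripper half open.

```bash
python3 - <<'E'
from h import *
W=cap('wrist');st()
o=np.array([540.9,-39.2]);yaw=-.2346
R=np.array([[np.cos(yaw),-np.sin(yaw)],[np.sin(yaw),np.cos(yaw)]])
H=[]
for n,u,v,z in[('hTop',260,249,92),('hBase',263,229,42),('hub60',322,172,60),('hub50',322,172,50),('BL',262,240,8),('BR',376,240,8)]:
    p=onz(W,u,v,z)[:2];H.append(p);print(n,p.round(1),((p-o)@R).round(1))
h=(H[0]+H[1])/2
for c in H[2:4]:
    d=R.T@(h-c);print(np.linalg.norm(d),np.radians(np.degrees(np.arctan2(d[1],d[0]))%360-203))
E
```

```text
9.73 [ 431. -132.  188.] level turn [ 0.003 -0.   ] yaw -13.6 F [ 0.5  0.2 -0.6] 0.5000479414069359
hTop [ 421.3 -181. ] [ -83.4 -165.8]
hBase [ 423.6 -185.9] [ -79.9 -170. ]
hub60 [ 488.  -137.4] [ -28.7 -107.8]
hub50 [ 489.4 -140.3] [ -26.6 -110.3]
BL [ 416.6 -213.6] [ -80.4 -198.5]
BR [ 540.4 -243.7] [  47.1 -199. ]
80.07186071571185 0.4460119068768706
79.68709924133861 0.40578490489669383
```

Emit:
{"fn": "play_rows", "kwargs": {"plan": [[-1,-9,-5,0,0,-0.11,0],[-1,-9,-5,0,0,-0.11,0],[-1,-9,-5,0,0,-0.11,0],[-2,-9,-5,0,0,-0.11,0],[-2,-9,-5,0,0,-0.11,0]]}}

```text
time_s: 10.15
eef_pos: [428.4, -172.5, 162.1]
ee_rot: [0.001, 0.926, 0.377, -0.0]
force: [-0.4, 0.6, -0.0]
grip_width: 0.498
```

Emit:
{"fn": "play_rows", "kwargs": {"plan": [[-2,-6,-5,0,0,-0.11,0],[0,0,-5,0,0,-0.1,0],[0,0,0,0,0,0,0]]}}

```text
time_s: 10.4
eef_pos: [428.5, -176.6, 150.0]
ee_rot: [-0.0, 0.962, 0.273, -0.001]
force: [-0.2, 0.3, 0.2]
grip_width: 0.499
```

```bash
python3 - <<'E'
from h import *
W=cap('wrist');W=cap('wrist','w6.png');st()
# dark post between fingers: handle expected
print('exp top',proj(W,[422,-183,92]),'base',proj(W,[422,-183,42]))
E
```

```text
10.5 [ 428.7 -176.8  150.9] level turn [ 0.001 -0.001] yaw -57.9 F [ 0.6 -0.4  0.5] 0.5009037385361135
exp top (np.float64(260.15260055782784), np.float64(222.13689533444452)) base (np.float64(259.5947840776942), np.float64(198.8204995629807))
```

View pics/w6.png

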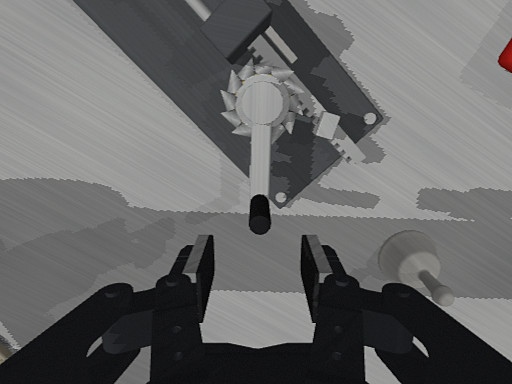

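The post lands where predicted, top at (260,224), so the handle is at (422,-183). Lower over it.

Emit:
{"fn": "play_rows", "kwargs": {"plan": [[-6,-6,-20,0,0,0,0],[0,0,-25,0,0,0,0],[0,0,-20,0,0,0,0],[0,0,0,0,0,0,0]]}}

```text
time_s: 10.83
eef_pos: [425.5, -181.5, 86.1]
ee_rot: [0.003, 0.958, 0.286, 0.001]
force: [0.9, 0.1, -0.8]
grip_width: 0.503
```

```bash
python3 - <<'E'
from h import *
st()
E
```

```text
10.83 [ 425.5 -181.5   86.1] level turn [0.005 0.004] yaw -56.8 F [ 0.9  0.1 -0.8] 0.5031637519750433
```

Emit:
{"fn": "play_rows", "kwargs": {"plan": [[-4,-1,-18,0.005,0.004,-0.01,0],[0,0,-10,0,0,0,0],[0,0,0,0,0,0,-0.2],[0,0,0,0,0,0,-0.3],[0,0,0,0,0,0,-0.3]]}}

```text
time_s: 11.25
eef_pos: [424.6, -182.1, 61.1]
ee_rot: [0.002, 0.958, 0.286, 0.001]
force: [-0.9, -0.0, -0.2]
grip_width: 0.352
```

```bash
python3 - <<'E'
from h import *
st()
E
```

```text
11.25 [ 424.6 -182.1   61.1] level turn [0.003 0.004] yaw -56.7 F [-0.9 -0.  -0.2] 0.35234893361820424
```

Emit:
{"fn": "play_rows", "kwargs": {"plan": [[0,0,-1,0,0.004,0,-0.48],[-6,8,0,0,0,0,-0.48],[-6,8,0,0,0,0,-0.48],[-3,8,0,0,0,0,-0.48],[0,0,0,0,0,0,-0.48]]}}

```text
time_s: 11.67
eef_pos: [409.6, -156.6, 62.9]
ee_rot: [0.004, 0.958, 0.287, 0.001]
force: [0.0, -0.4, -0.7]
grip_width: 0.258
```

```bash
python3 - <<'E'
from h import *
st()
E
```

```text
11.67 [ 409.6 -156.6   62.9] level turn [0.006 0.004] yaw -56.6 F [ 0.  -0.4 -0.7] 0.2578886995136804
```

Emit:
{"fn": "play_rows", "kwargs": {"plan": [[-0.5,4,-2,0.006,0.004,0,-0.48],[0,0,0,0,0,0,-0.48]]}}

```text
time_s: 11.83
eef_pos: [409.3, -151.9, 61.5]
ee_rot: [0.001, 0.958, 0.288, 0.0]
force: [0.1, 0.2, -0.4]
grip_width: 0.26
```

Emit:
{"fn": "play_rows", "kwargs": {"plan": [[-0.5,3,-1,0,0,0,-0.48]]}}

```text
time_s: 11.92
eef_pos: [410.3, -150.5, 61.3]
ee_rot: [0.003, 0.958, 0.288, 0.002]
force: [7.2, -13.2, 5.2]
grip_width: 0.265
```

Emit:
{"fn": "play_rows", "kwargs": {"plan": [[-0.5,2.5,0,0,0,0,-0.48]]}}

```text
time_s: 12.0
eef_pos: [411.6, -149.8, 61.9]
ee_rot: [0.006, 0.958, 0.288, 0.003]
force: [6.6, -12.0, -9.3]
grip_width: 0.257
```

Emit:
{"fn": "play_rows", "kwargs": {"plan": [[2,-9,-1,0,0.006,0,-0.48],[3,-10,0,0,0,0,-0.48],[3.5,-8,0,0,0,0,-0.48],[3.5,-7.5,0,0,0,0,-0.48],[5,-6,0,0,0,0,-0.48]]}}

```text
time_s: 12.42
eef_pos: [428.4, -191.9, 60.0]
ee_rot: [0.003, 0.958, 0.288, -0.001]
force: [-1.8, 2.2, 2.1]
grip_width: 0.263
```

Emit:
{"fn": "play_rows", "kwargs": {"plan": [[3,-4,0,0,0,0,-0.48],[0,0,0,0,0,0,-0.48]]}}

```text
time_s: 12.58
eef_pos: [432.4, -197.8, 59.8]
ee_rot: [0.003, 0.958, 0.287, -0.001]
force: [0.5, 0.4, 0.4]
grip_width: 0.26
```

```bash
python3 - <<'E'
from h import *
st()
E
```

```text
12.58 [ 432.4 -197.8   59.8] level turn [ 0.005 -0.   ] yaw -56.6 F [0.5 0.4 0.4] 0.2603453718171018
```

Emit:
{"fn": "play_rows", "kwargs": {"plan": [[5,-4,0,0.005,0,0,-0.48],[3,-2.5,0,0,0,0,-0.48]]}}

```text
time_s: 12.75
eef_pos: [440.6, -204.4, 59.5]
ee_rot: [-0.001, 0.958, 0.287, -0.0]
force: [-0.4, 1.4, 0.9]
grip_width: 0.261
```

Emit:
{"fn": "play_rows", "kwargs": {"plan": [[2.5,-2,0,0,0,0,-0.48]]}}

```text
time_s: 12.83
eef_pos: [443.5, -206.6, 59.5]
ee_rot: [-0.001, 0.958, 0.287, -0.0]
force: [-1.1, 1.1, -0.0]
grip_width: 0.258
```

Emit:
{"fn": "play_rows", "kwargs": {"plan": [[2,-1.5,0,0,0,0,-0.48]]}}

```text
time_s: 12.92
eef_pos: [445.8, -208.3, 59.5]
ee_rot: [-0.001, 0.958, 0.287, -0.0]
force: [-1.4, 0.6, 0.6]
grip_width: 0.26
```

```bash
python3 - <<'E'
from h import *
st()
W=cap('wrist','w7.png');T=cap('top','t7.png')
S=cap('scene')
a=cv2.resize(S['img'][120:235,190:310],(480,460),interpolation=cv2.INTER_CUBIC)
a=np.vstack([a,np.zeros((124,480,3),np.uint8)])
b=cv2.resize(T['img'][175:255,215:345],(320,197),interpolation=cv2.INTER_CUBIC)
w=cv2.resize(W['img'],(320,240));z=np.zeros((584-197-240,320,3),np.uint8)
cv2.imwrite('pics/m7.png',np.clip(np.hstack([a,np.vstack([b,w,z])])*1.3,0,255).astype(np.uint8))
E
```

```text
12.92 [ 445.8 -208.3   59.5] level turn [-0.001 -0.001] yaw -56.6 F [-1.4  0.6  0.6] 0.26036967687739554
```

View pics/m7.png

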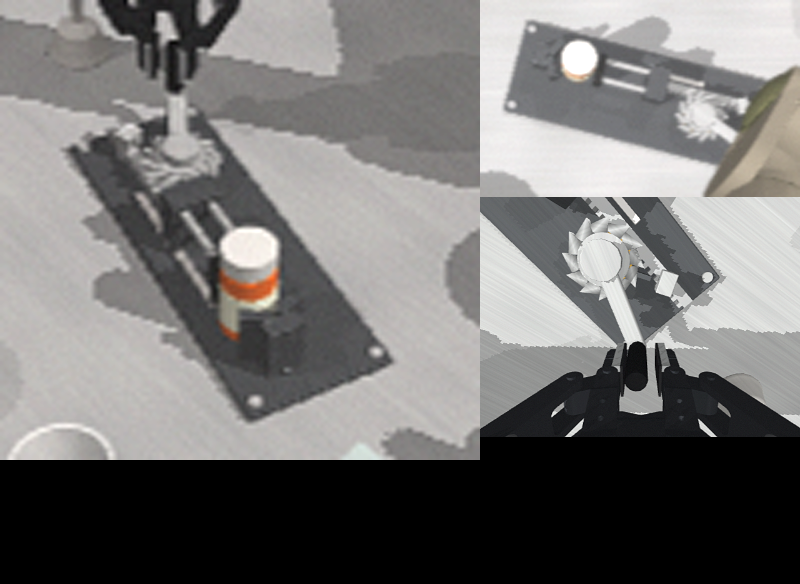

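The bottle stands upright before the V with the jaw approaching, and the post sits between the fingers. Next, the lever angle from the wrist picture.

```bash
python3 - <<'E'
from h import *
W=cap('wrist','w8.png');st()
for z in(50,60):
    P=onz(W,195,101,z)[:2];print(P)
    for hp in [onz(W,244,237,42)[:2]]:
        d=hp-P;print(hp,np.linalg.norm(d),np.radians(np.degrees(np.arctan2(d[1],d[0]))%360-189.6))
T=cv2.imread('pics/t7.png');g=cv2.cvtColor(T,cv2.COLOR_BGR2GRAY)
E
```

```text
13.12 [ 445.5 -208.1   59.5] level turn [-0.001 -0.001] yaw -56.6 F [ 0.3 -0.1 -1. ] 0.262442643820142
[ 489.62710463 -144.69652405]
[ 441.02728312 -202.34614465] 75.40173344926518 0.7028164985486893
[ 490.84135724 -146.16688195]
[ 441.02728312 -202.34614465] 75.08363029472034 0.6778272448364345
```

Emit:
{"fn": "play_rows", "kwargs": {"plan": [[2,-1.5,0,0,0,0,-0.48]]}}

```text
time_s: 13.2
eef_pos: [447.2, -209.2, 59.4]
ee_rot: [-0.001, 0.958, 0.287, -0.001]
force: [-4.9, 6.4, 1.1]
grip_width: 0.263
```

Emit:
{"fn": "play_rows", "kwargs": {"plan": [[-7,8,0,0,0,0,-0.48],[-8,8.5,0,0,0,0,-0.48],[-5.5,7,0,0,0,0,-0.48],[-5,6.5,0,0,0,0,-0.48],[-3.5,7,0,0,0,0,-0.48]]}}

```text
time_s: 13.62
eef_pos: [418.5, -172.7, 59.9]
ee_rot: [0.001, 0.958, 0.287, 0.0]
force: [0.8, -1.9, -1.0]
grip_width: 0.256
```

Emit:
{"fn": "play_rows", "kwargs": {"plan": [[-3,6,0,0,0,0,-0.48],[-2,5,0,0,0,0,-0.48],[0,0,0,0,0,0,-0.48]]}}

```text
time_s: 13.87
eef_pos: [412.6, -159.4, 60.1]
ee_rot: [0.001, 0.958, 0.287, 0.001]
force: [0.6, -0.5, -0.3]
grip_width: 0.26
```

```bash
python3 - <<'E'
from h import *
st()
E
```

```text
13.87 [ 412.6 -159.4   60.1] level turn [0.002 0.002] yaw -56.6 F [ 0.6 -0.5 -0.3] 0.2595952837454205
```

Emit:
{"fn": "play_rows", "kwargs": {"plan": [[-1.5,5,0,0.002,0.002,0,-0.48],[-0.5,2,0,0,0,0,-0.48]]}}

```text
time_s: 14.03
eef_pos: [410.8, -152.1, 60.2]
ee_rot: [-0.0, 0.958, 0.287, -0.0]
force: [0.4, -1.2, -1.0]
grip_width: 0.259
```

Emit:
{"fn": "play_rows", "kwargs": {"plan": [[-0.5,2,0,0,0,0,-0.48]]}}

```text
time_s: 14.12
eef_pos: [410.7, -150.3, 60.4]
ee_rot: [0.001, 0.958, 0.287, 0.0]
force: [5.7, -10.9, -4.4]
grip_width: 0.259
```

Emit:
{"fn": "play_rows", "kwargs": {"plan": [[0,1,0,0,0,0,-0.48]]}}

```text
time_s: 14.2
eef_pos: [411.5, -150.0, 60.6]
ee_rot: [0.002, 0.958, 0.287, 0.001]
force: [4.2, -6.6, -5.4]
grip_width: 0.264
```

Emit:
{"fn": "play_rows", "kwargs": {"plan": [[2,-9,-0.5,0,0.003,0,-0.48],[3,-10,0,0,0,0,-0.48],[3.5,-8,0,0,0,0,-0.48],[3.5,-7.5,0,0,0,0,-0.48],[5,-6,0,0,0,0,-0.48]]}}

```text
time_s: 14.62
eef_pos: [428.6, -192.7, 59.7]
ee_rot: [-0.0, 0.958, 0.288, -0.002]
force: [-2.3, 2.0, 1.5]
grip_width: 0.261
```

Emit:
{"fn": "play_rows", "kwargs": {"plan": [[5,-5,0,0,0,0,-0.48],[4,-4,0,0,0,0,-0.48],[3,-2.5,0,0,0,0,-0.48]]}}

```text
time_s: 14.87
eef_pos: [442.2, -206.7, 59.5]
ee_rot: [-0.001, 0.958, 0.287, -0.002]
force: [-0.6, 1.5, 0.5]
grip_width: 0.261
```

Emit:
{"fn": "play_rows", "kwargs": {"plan": [[0,0,0,0,0,0,-0.48]]}}

```text
time_s: 14.95
eef_pos: [442.9, -207.3, 59.5]
ee_rot: [-0.0, 0.958, 0.287, -0.001]
force: [-0.4, 0.8, 0.6]
grip_width: 0.257
```

Emit:
{"fn": "play_rows", "kwargs": {"plan": [[2,-1.5,0,0,0,0,-0.48],[0,0,0,0,0,0,-0.48]]}}

```text
time_s: 15.12
eef_pos: [445.2, -208.9, 59.3]
ee_rot: [-0.0, 0.958, 0.287, -0.001]
force: [-0.5, -0.2, 1.3]
grip_width: 0.261
```

Emit:
{"fn": "play_rows", "kwargs": {"plan": [[-5,7,0,0,0,0,-0.48],[-8,8.5,0,0,0,0,-0.48],[-5.5,7,0,0,0,0,-0.48],[-5,6.5,0,0,0,0,-0.48],[-3.5,7,0,0,0,0,-0.48]]}}

```text
time_s: 15.53
eef_pos: [417.0, -171.2, 59.6]
ee_rot: [0.002, 0.958, 0.287, -0.0]
force: [0.2, -0.7, -1.7]
grip_width: 0.259
```

Emit:
{"fn": "play_rows", "kwargs": {"plan": [[-3,6,0,0,0,0,-0.48],[-2.5,7,0,0,0,0,-0.48],[0,0,0,0,0,0,-0.48]]}}

```text
time_s: 15.78
eef_pos: [410.0, -155.1, 59.7]
ee_rot: [0.001, 0.958, 0.287, -0.001]
force: [0.5, -1.5, -0.4]
grip_width: 0.262
```

```bash
python3 - <<'E'
from h import *
st()
T=cap('top','t9.png');S=cap('scene','s9.png')
E
```

```text
15.78 [ 410.  -155.1   59.7] level turn [ 0.003 -0.   ] yaw -56.6 F [ 0.5 -1.5 -0.4] 0.2615210626985633
```

Emit:
{"fn": "play_rows", "kwargs": {"plan": [[0,3,0,0.002,0,0,-0.48],[0,1.5,0,0,0,0,-0.48]]}}

```text
time_s: 16.05
eef_pos: [411.1, -152.2, 60.0]
ee_rot: [0.001, 0.958, 0.287, 0.0]
force: [-0.4, -0.8, -0.5]
grip_width: 0.258
```

Emit:
{"fn": "play_rows", "kwargs": {"plan": [[-0.5,1.5,0,0,0,0,-0.48]]}}

```text
time_s: 16.13
eef_pos: [410.9, -150.8, 60.0]
ee_rot: [0.001, 0.958, 0.287, 0.0]
force: [0.5, -0.5, -0.7]
grip_width: 0.259
```

Emit:
{"fn": "play_rows", "kwargs": {"plan": [[-0.5,1.5,0,0,0,0,-0.48]]}}

```text
time_s: 16.22
eef_pos: [411.2, -150.1, 60.2]
ee_rot: [0.003, 0.958, 0.287, 0.001]
force: [5.2, -8.8, -7.0]
grip_width: 0.262
```

Emit:
{"fn": "play_rows", "kwargs": {"plan": [[2,-9,0,0,0.002,0,-0.48],[3,-10,0,0,0,0,-0.48],[3.5,-8,0,0,0,0,-0.48],[3.5,-7.5,0,0,0,0,-0.48],[5,-6,0,0,0,0,-0.48]]}}

```text
time_s: 16.63
eef_pos: [428.0, -192.8, 59.8]
ee_rot: [0.0, 0.958, 0.287, -0.001]
force: [-2.1, 1.9, 1.2]
grip_width: 0.262
```

Emit:
{"fn": "play_rows", "kwargs": {"plan": [[5,-5,0,0,0,0,-0.48],[4,-4,0,0,0,0,-0.48],[0,0,0,0,0,0,-0.48]]}}

```text
time_s: 16.88
eef_pos: [438.8, -204.5, 59.6]
ee_rot: [0.0, 0.958, 0.286, -0.001]
force: [0.5, 0.2, -0.6]
grip_width: 0.261
```

Emit:
{"fn": "play_rows", "kwargs": {"plan": [[3,-2,0,0,0,0,-0.48],[1.5,-1,0,0,0,0,-0.48]]}}

```text
time_s: 17.05
eef_pos: [443.6, -207.6, 59.4]
ee_rot: [-0.0, 0.958, 0.286, -0.001]
force: [-0.7, 2.0, 1.1]
grip_width: 0.265
```

Emit:
{"fn": "play_rows", "kwargs": {"plan": [[1,-1,0,0,0,0,-0.48],[0,0,0,0,0,0,-0.48]]}}

```text
time_s: 17.22
eef_pos: [445.0, -208.5, 59.3]
ee_rot: [-0.0, 0.958, 0.286, -0.001]
force: [-1.5, 0.9, -0.0]
grip_width: 0.261
```

```bash
python3 - <<'E'
from h import *
st()
S=cap('scene','s10.png');T=cap('top','t10.png')
a=[cv2.imread('pics/t7.png'),cv2.imread('pics/t9.png'),T['img']]
o=np.array([540.9,-39.2]);yaw=-.2346
R=np.array([[np.cos(yaw),-np.sin(yaw)],[np.sin(yaw),np.cos(yaw)]])
# profile of jaw top along clamping line x=+-13 at z=56
for im in a:
    g=cv2.cvtColor(im,cv2.COLOR_BGR2GRAY).astype(np.float32);L=[]
    for y in range(0,70,3):
        p=[proj(T,[*(o+R@[x,y]),57]) for x in(-16,-8,0,8,14)]
        L.append(int(np.mean(cv2.remap(g,np.float32([q[0] for q in p])[None],np.float32([q[1] for q in p])[None],1))))
    print(L)
E
```

```text
17.22 [ 445.  -208.5   59.3] level turn [ 0.001 -0.002] yaw -56.7 F [-1.5  0.9 -0. ] 0.26142090729594764
[119, 118, 117, 116, 113, 110, 101, 83, 63, 56, 66, 102, 148, 181, 198, 203, 205, 209, 210, 209, 210, 210, 209, 205]
[121, 120, 120, 120, 119, 117, 114, 110, 107, 102, 86, 66, 57, 70, 109, 156, 184, 197, 203, 202, 206, 209, 210, 208]
[122, 122, 121, 120, 119, 118, 115, 112, 108, 106, 96, 76, 60, 63, 94, 146, 181, 195, 200, 203, 207, 210, 211, 209]
```

Jaw travel per stroke is about 10+ mm, then 10 mm, then 1.5 mm, so it is touching now and in the soft slack. The hold force is only about 1.7 N, so the next stroke follows.

Emit:
{"fn": "play_rows", "kwargs": {"plan": [[-5,7,0,0,0,0,-0.48],[-8,8.5,0,0,0,0,-0.48],[-5.5,7,0,0,0,0,-0.48],[-5,6.5,0,0,0,0,-0.48],[-3.5,7,0,0,0,0,-0.48]]}}

```text
time_s: 17.73
eef_pos: [416.6, -171.1, 59.7]
ee_rot: [0.002, 0.958, 0.286, -0.0]
force: [0.1, -0.9, -1.3]
grip_width: 0.26
```

Emit:
{"fn": "play_rows", "kwargs": {"plan": [[-3,6,0,0,0,0,-0.48],[-2,8,0,0,0,0,-0.48],[0,2,0,0,0,0,-0.48]]}}

```text
time_s: 17.98
eef_pos: [410.3, -152.4, 59.8]
ee_rot: [0.002, 0.958, 0.286, -0.0]
force: [0.3, -1.1, -0.5]
grip_width: 0.26
```

Emit:
{"fn": "play_rows", "kwargs": {"plan": [[0,1.5,0,0,0,0,-0.48]]}}

```text
time_s: 18.07
eef_pos: [410.5, -150.6, 60.0]
ee_rot: [0.002, 0.958, 0.287, 0.0]
force: [3.8, -8.3, -3.1]
grip_width: 0.265
```

Emit:
{"fn": "play_rows", "kwargs": {"plan": [[2,-9,0,0,0.002,0,-0.48],[3,-10,0,0,0,0,-0.48],[3.5,-8,0,0,0,0,-0.48],[3.5,-7.5,0,0,0,0,-0.48],[5,-6,0,0,0,0,-0.48]]}}

```text
time_s: 18.48
eef_pos: [427.7, -193.3, 59.7]
ee_rot: [-0.0, 0.958, 0.287, -0.002]
force: [-3.5, 3.7, 4.1]
grip_width: 0.256
```

Emit:
{"fn": "play_rows", "kwargs": {"plan": [[5,-5,0,0,0,0,-0.48],[4,-4,0,0,0,0,-0.48],[0,0,0,0,0,0,-0.48]]}}

```text
time_s: 18.73
eef_pos: [437.5, -204.3, 59.2]
ee_rot: [-0.002, 0.958, 0.286, -0.003]
force: [-2.6, 5.3, 3.7]
grip_width: 0.262
```

Emit:
{"fn": "play_rows", "kwargs": {"plan": [[3,-2,0,0,0,0,-0.48],[0,0,0,0,0,0,-0.48]]}}

```text
time_s: 18.9
eef_pos: [440.3, -206.2, 58.8]
ee_rot: [-0.004, 0.958, 0.285, -0.004]
force: [-2.0, 4.0, 3.7]
grip_width: 0.26
```

Emit:
{"fn": "play_rows", "kwargs": {"plan": [[1,-1,0,0,0,0,-0.48]]}}

```text
time_s: 18.98
eef_pos: [441.0, -206.8, 58.6]
ee_rot: [-0.005, 0.958, 0.285, -0.004]
force: [-3.1, 5.8, 5.6]
grip_width: 0.259
```

Emit:
{"fn": "play_rows", "kwargs": {"plan": [[2,-1.5,0,0,0,0,-0.48]]}}

```text
time_s: 19.07
eef_pos: [442.6, -207.9, 58.4]
ee_rot: [-0.006, 0.958, 0.285, -0.005]
force: [-4.0, 6.2, 5.3]
grip_width: 0.26
```

Emit:
{"fn": "play_rows", "kwargs": {"plan": [[1,-0.5,0,0,0,0,-0.48]]}}

```text
time_s: 19.15
eef_pos: [443.3, -208.0, 58.3]
ee_rot: [-0.007, 0.958, 0.285, -0.005]
force: [-4.3, 5.9, 4.8]
grip_width: 0.26
```

Emit:
{"fn": "play_rows", "kwargs": {"plan": [[0,0,0,0,0,0,-0.48]]}}

```text
time_s: 19.23
eef_pos: [443.1, -207.8, 58.2]
ee_rot: [-0.007, 0.958, 0.285, -0.006]
force: [-3.0, 4.3, 4.7]
grip_width: 0.256
```

Emit:
{"fn": "play_rows", "kwargs": {"plan": [[0,0,0,0,0,0,-0.48]]}}

```text
time_s: 19.32
eef_pos: [442.9, -207.5, 58.1]
ee_rot: [-0.008, 0.958, 0.285, -0.006]
force: [-3.0, 4.5, 3.1]
grip_width: 0.261
```

```bash
python3 - <<'E'
from h import *
t=np.array([.776,-.631])
for i in range(6):
    T=cap('top','t11.png');s=sense();print(np.round(s['eef_pos'],1),np.round(s['force'],1),-(np.array(s['force'])[:2]@t).round(1))
E
```

```text
[ 442.9 -207.4   58. ] [-3.   4.2  3.2] 5.0
[ 442.9 -207.4   58. ] [-3.   4.3  4. ] 5.1
[ 442.9 -207.4   58. ] [-2.6  4.8  3.1] 5.1
[ 442.9 -207.5   58. ] [-3.3  3.   4.3] 4.5
[ 442.9 -207.4   58. ] [-3.2  4.5  4. ] 5.3
[ 442.9 -207.4   58. ] [-3.5  4.6  4. ] 5.6
```

The hold force at about 0.73 rad is a steady 5 N or so (about 7 N while advancing). That is inside the 5–11 N band, against 1.7 N on the stroke before, so the bottle is clamped. Swing back to rest.

Emit:
{"fn": "play_rows", "kwargs": {"plan": [[-5,6,1,0,-0.008,0,-0.48],[-7,8,0,0,0,0,-0.48],[-5.5,7,0,0,0,0,-0.48],[-5,6.5,0,0,0,0,-0.48],[-3.5,7,0,0,0,0,-0.48]]}}

```text
time_s: 20.03
eef_pos: [417.4, -174.2, 58.6]
ee_rot: [-0.005, 0.959, 0.285, -0.001]
force: [1.4, -1.8, -0.9]
grip_width: 0.255
```

Emit:
{"fn": "play_rows", "kwargs": {"plan": [[-2.5,6,0,0,0,0,-0.48],[-2,7,0,0,0,0,-0.48],[0,0,0,0,0,0,-0.48]]}}

```text
time_s: 20.28
eef_pos: [412.3, -159.4, 58.7]
ee_rot: [-0.004, 0.959, 0.285, -0.001]
force: [-0.4, 0.0, 0.4]
grip_width: 0.261
```

```bash
python3 - <<'E'
from h import *
st()
E
```

```text
20.28 [ 412.3 -159.4   58.7] level turn [-0.008 -0.004] yaw -56.9 F [-0.4  0.   0.4] 0.2608890739484037
```

Emit:
{"fn": "play_rows", "kwargs": {"plan": [[-1.5,6,0.5,-0.008,-0.004,0,-0.48],[0,1.5,0,0,0,0,-0.48]]}}

```text
time_s: 20.45
eef_pos: [410.8, -151.3, 59.4]
ee_rot: [0.001, 0.959, 0.285, 0.0]
force: [0.1, -0.1, -0.8]
grip_width: 0.262
```

Emit:
{"fn": "play_rows", "kwargs": {"plan": [[0,1.5,0,0,0,0,-0.48]]}}

```text
time_s: 20.53
eef_pos: [411.4, -150.0, 59.6]
ee_rot: [0.002, 0.958, 0.285, 0.001]
force: [5.3, -9.3, -3.9]
grip_width: 0.261
```

Emit:
{"fn": "play_rows", "kwargs": {"plan": [[0,1.5,0,0,0,0,-0.48]]}}

```text
time_s: 20.62
eef_pos: [412.4, -149.4, 59.8]
ee_rot: [0.003, 0.958, 0.285, 0.001]
force: [5.2, -8.0, -8.2]
grip_width: 0.26
```

Emit:
{"fn": "play_rows", "kwargs": {"plan": [[0.5,-2.5,0,0,0.002,0,-0.3],[0,0,0,0,0,0,0],[0,0,0,0,0,0,0]]}}

```text
time_s: 20.87
eef_pos: [413.2, -152.1, 59.9]
ee_rot: [0.003, 0.958, 0.285, 0.001]
force: [-0.6, -0.5, 0.2]
grip_width: 0.497
```

Emit:
{"fn": "play_rows", "kwargs": {"plan": [[0,0,12,0,0,0,0],[0,0,25,0,0,0,0],[0,0,35,0,0,0,0],[0,0,40,0,0,0,0],[-10,0,20,0,0,0,0]]}}

```text
time_s: 21.28
eef_pos: [399.9, -149.6, 192.4]
ee_rot: [-0.003, 0.958, 0.285, -0.004]
force: [1.7, -0.1, 0.5]
grip_width: 0.495
```

Emit:
{"fn": "play_rows", "kwargs": {"plan": [[0,0,0,0,0,0,0],[0,0,0,0,0,0,0]]}}

```text
time_s: 21.45
eef_pos: [400.3, -150.3, 196.3]
ee_rot: [-0.0, 0.959, 0.285, -0.002]
force: [0.2, -0.7, -0.2]
grip_width: 0.499
```

```bash
python3 - <<'E'
from h import *
W=cap('wrist');W=cap('wrist','w12.png');st()
S=cap('scene');T=cap('top','t12.png')
print('rest handle exp',proj(W,[411.5,-152.5,92]),proj(W,[411.5,-152.5,42]))
a=cv2.resize(S['img'][120:235,190:310],(480,460),interpolation=cv2.INTER_CUBIC)
w=cv2.resize(W['img'],(320,240));b=cv2.resize(T['img'][175:255,215:345],(320,220),interpolation=cv2.INTER_CUBIC)
cv2.imwrite('pics/m12.png',np.clip(np.hstack([a,np.vstack([b,w])])*1.3,0,255).astype(np.uint8))
E
```

```text
21.55 [ 400.1 -150.   195.1] level turn [-0.001 -0.005] yaw -56.9 F [-0.8  0.1 -1.3] 0.4997876700930317
rest handle exp (np.float64(267.64294516934285), np.float64(180.22830768718148)) (np.float64(266.0731279676035), np.float64(166.4429654589282))
```

View pics/m12.png

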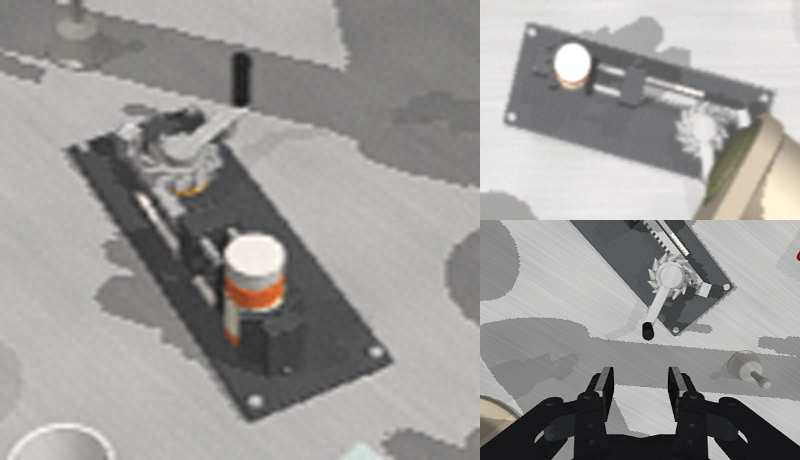

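The bottle stands upright in the V with the jaw against it. The post top is at wrist pixel (269,179), against (268,180) expected at rest, and nothing is touched. Handing in.

```bash
python3 -c "
from h import *
st();print(ctrl.finish_job())"
```

```text
21.65 [ 399.9 -149.8  194.5] level turn [-0.002 -0.007] yaw -56.9 F [ 0.  -0.5  0.3] 0.5023470292663496
the job is handed in; nothing more can be done
None
```

I stood the wide orange bottle on the vice bed about 5 mm short of the V and let go. I then worked the lever through four full strokes, swung it back to its rest stop, let go and lifted clear. The job was handed in at 21.7 s.

- **Clamping:** Holding the lever near 0.73 rad took about 5 N, or about 7 N while still advancing. The stroke before, with the jaw in its soft slack, took only 1.7 N. I estimate the jaw presses at roughly 13–17 N. The static reading sits at the low edge of the 5–11 N band, so the clamp is on the light side of "well clamped". I stopped there because it was in the band.
- **Forces:** The highest at the handle was about 16 N, when I felt for the rest stop. Pressing the bottle onto the bed before release reached about 16 N.
- **Last picture:** The bottle is upright in the V with the jaw against it. The handle is within 2 pixels of its expected rest position, and the gripper is clear of everything.
- **Disagreements:** The top and wrist cameras differed by about 5 mm on the rack bottle's position, so I used the wrist camera for it. The measured vice plate also came out about 6 mm off at its near end. Neither affected the result.

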